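# Shut down the honing machine and rack the honed gouges

## Robot

A 6-joint arm with a two-finger parallel gripper is mounted at the origin on a cart in front of the work surface, level with it; the furniture and walls round the work are solid. World frame = base frame: x ahead of the robot, y to its left, z up, the work surface at z = 0. Lengths are in m, angles in rad, forces in N, time in s.
With the tool pointing down it reaches from about 0.4 to 0.825 m from the base axis. Payload 7 kg.
Tool frame: the origin (TCP) lies at the very end of the fingers, on their centre line; the grasp point (between the pads) lies 19 mm behind it; z points along the fingers, y is the line along which they close (so a half turn about z gives the same grasp; the last joint's range is limited). The gripper opens to 88 mm and grips with 3 to 60 N. Pads are 19 mm wide; open, the fingers measure 130 mm over their backs; the gripper's body (78 mm by 193 mm) begins 47 mm behind the grasp point.
Start: joints at [1.39, 0.359, 0.012, 0, -1.224, -0.288], TCP at [0.305, 0.602, 0.227] pointing down, gripper open.
Joint ranges: [-3.07, 3.07], [-1.43, 2.12], [-1.02, 1.25], [-3.03, 1.67], [-3.05, -0], [-3.03, 3.03]. Speed limits (rad/s): [2.39, 2.39, 3.01, 3.14, 3.14, 3.14].

## Interface

Orientations are given as [roll, pitch, yaw] about the fixed x, y, z axes, in that order (R = Rz(yaw) Ry(pitch) Rx(roll)).
In Python, from station import arm, grab_frame gives the robot as it stands.
- The arm moves only by the tool jog_arm, never from a script. Its argument "deltas" is a list that holds one entry, the list of rows, each a list of 4 numbers: the shift along the tool's x, y, z in units of 60 mm (1.0 is 60 mm), then the turn about the tool's z in units of 5 degrees (1.0 is 5 degrees). A call has 1 to 8 rows; each row is the pose to reach, as a shift and turn from the pose commanded when the call began, along the tool's axes at that moment; what a row does not reach only later rows make up. A row lasts 1/8 s, in which the tool goes at most 62.5 mm and 10.7 degrees, less where a joint would pass 70% of its speed; a pose out of reach is approached as far as the arm can. A call with a gripper value outside its range is refused whole. "grip" is the finger opening in mm, from 0 to 87.6, set as the call begins (left out, the last holds). The fingers move at their own pace and stop on an object; "squeeze" is the grip in N (left out, the last holds). Time passes only in rows, so rows that repeat a pose let the fingers close. It gives the time, the measured TCP pose, the force, the opening and the grip force at its end, in the units of the state.
- arm.get_state(): the state, without advancing time (a new reading comes with each control period).
- grab_frame(name): name is "scene" or "top" or "wrist"; returns a dict with "img" (384x512x3 uint8, red, green, blue), "vfov" (degrees; the focal length in pixels is half the picture's height over the tangent of half this angle, whatever the lens; pixels are square), "cx", "cy" (the principal point, pixels), "xyz" and "rotation" of the camera in the world. Camera axes: x right, y down, z forward; pixel columns grow to the right and rows downward; lengths in m; the calibration is good to about 2 mm. A picture is of the moment at which its call begins. There is no depth.
- arm.job_done(): hands the job in; it is judged then, once.
The state is a dict: "t": time; "q": joint angles; "qd": joint speeds; "joint_efforts": joint torques, N m; "eef_pos": TCP position; "ee_rot": TCP orientation; "force": force on the tool from outside, world axes, zero at the start; "moment": the same for the moment, N m; "width": finger opening in m; "gripper_force": force on a finger pad.
Only numpy, scipy, OpenCV 4.12 (cv2) and the standard library are available. Lean on these libraries where they do the work, as an engineer would, in place of code of your own. Each camera call takes 0.05 s, during which the arm holds its last target. There are 200 camera calls.

## Task

Close down the honing corner: first turn the honing machine's speed dial fully anticlockwise to its off stop, then take the green compound bar off the leather disc and lay it in the trough at the left of the machine's front strip, and then, pressing the red latch tab on its grip, slide the yellow cover all the way across the disc until its latch has sprung home in the far notch. Also shut the lid of the wooden stone box, and lay every gouge that is lying on the bench in the wooden rack, one to a place, resting on both rails with its cutting edge pointing away from you. Do not knock over or push away the oil bottle; the machine is to be left with dial off, bar in trough and cover latched.

Things in the scene. Friction and masses are not known exactly. Their poses are not given: they have to be found in the camera images.
- honer: fixed grey honing machine, 184 x 264 mm. Origin: middle of its underside; x away from the robot, y left. Front strip (-x edge), top 88 mm up: black dial at its right end, bar trough at its left. Behind, between guide rails (tops 88 mm up, inner faces at x -35 and +83): brown leather disc (100 mm across, top 71 mm up, centre x 25, y -62 mm) and, parked left of it, the yellow cover
- dial (a joint): speed dial, rad: 0 = off, at the anticlockwise end stop (pointer at the red dot); grows clockwise seen from above, to 5.2. It stays where it is left; 0.05 N m turns it
- dial_grip (a point): on the dial's upright axis, 124 mm up, 5 mm below the top of its black finger bar (38 mm long, 14 mm thick, 32 mm high, on a 39 mm round skirt). x runs along the bar (white pointer line on its -x half), z up
- cover (a joint): travel of the yellow cover (112 x 112 mm plate, 75 to 79 mm up), m: 0 = parked left, 0.124 = fully right, over the disc; moves along the machine's -y; 1.5 N friction. A bar left on the disc blocks it. A sprung bolt locks it in a notch of the front guide at each end of the travel (1.5 mm play); between the notches the bolt rides on the guide
- latch (a joint): red latch tab on the cover, m: 0 = sprung out, 0.010 = pressed fully toward the black grip bar (along the machine's +x). 3 N at first, 7 N at the end, springs back when let go; the bolt leaves its notch at 0.0045
- cover_grip (a point): middle of the pinch with the tab fully pressed; 106 mm up, axes as the machine's. Black grip bar (fixed to the cover, 52 mm along y, far face 12 mm beyond this point in +x), in front of it the red tab (40 mm along y, near face 22 mm before this point when out, 12 mm when pressed); tops 111 and 109 mm up. Close the fingers along x about this point or up to 2 mm beyond it
- compound_bar: loose bar of green honing compound in a white paper band, 28 x 88 x 28 mm, long along its y, 90 g; starts on the leather disc. Origin: its centre
- trough (a point): middle of the floor of the bar trough, 76 mm up; axes as the machine's. Inside 39 mm (x) by 110 mm (y), walls 12 mm high; the bar lies in it along y
- gouge_rack: fixed wooden rack, 150 x 226 mm. Origin: middle of its underside; x away from the robot, y left. Cross rails at x -52 and +52 mm, 18 mm wide, tops 24 mm up; dividers on them, to 41 mm, part four places centred at y +81, +27, -27, -81 mm (44 mm wide at the near rail). A gouge lies on both rails, its handle point 35 mm up at x about 0; between the rails it is open to the bench
- gouge_14: short gouge with a pale yellow handle, 228 mm long, 70 g, loose (may be absent). Origin: middle of its length, on its underside as it lies; x points to the cutting edge, the handle is at -x. Handle about 21 to 28 mm wide and 22 mm high, from x = -114 to about 0 mm, then an 8 mm steel shank
- gouge_14_handle (a point): point to grip on the axis of gouge_14's handle, 28 mm behind the body's origin and 11 mm above its underside; x along the tool to the edge
- gouge_14_tip (a point): middle of gouge_14's cutting edge, the end of the tool, 114 mm ahead of the body's origin
- gouge_09: gouge with a grey-brown handle and a very narrow blade, 240 mm long, 70 g, loose (may be absent). Origin: middle of its length, on its underside as it lies; x points to the cutting edge, the handle is at -x. Handle about 21 to 28 mm wide and 22 mm high, from x = -120 to about 0 mm, then an 8 mm steel shank
- gouge_09_handle (a point): point to grip on the axis of gouge_09's handle, 28 mm behind the body's origin and 11 mm above its underside; x along the tool to the edge
- gouge_09_tip (a point): middle of gouge_09's cutting edge, the end of the tool, 120 mm ahead of the body's origin
- gouge_20: flared chisel with a thick orange-brown handle, 240 mm long, 70 g, loose (may be absent). Origin: middle of its length, on its underside as it lies; x points to the cutting edge, the handle is at -x. Handle about 21 to 28 mm wide and 22 mm high, from x = -120 to about 0 mm, then an 8 mm steel shank
- gouge_20_handle (a point): point to grip on the axis of gouge_20's handle, 28 mm behind the body's origin and 11 mm above its underside; x along the tool to the edge
- gouge_20_tip (a point): middle of gouge_20's cutting edge, the end of the tool, 120 mm ahead of the body's origin
- gouge_19: spoon-bent gouge with a brown handle, 251 mm long, 70 g, loose (may be absent). Origin: middle of its length, on its underside as it lies; x points to the cutting edge, the handle is at -x. Handle about 21 to 28 mm wide and 22 mm high, from x = -125 to about 0 mm, then an 8 mm steel shank
- gouge_19_handle (a point): point to grip on the axis of gouge_19's handle, 28 mm behind the body's origin and 11 mm above its underside; x along the tool to the edge
- gouge_19_tip (a point): middle of gouge_19's cutting edge, the end of the tool, 126 mm ahead of the body's origin
- stone_box_lid (a joint): lid of the wooden oilstone box (69 x 190 mm, 42 mm high when shut, lying between machine and rack, long in x), rad: 0 = shut, 1.48 = standing open. It hinges along the box's left long side, 25 mm up; pushed over from the rack side it stays or falls shut
- lid_edge (a point): middle of the lid's free long edge, on its outer face; 68 mm from the hinge line, 42 mm up when shut, about 95 mm up when open. When shut x points left (+y of the world) across the lid to the hinge, y along the hinge toward the robot, z out of the outer face; the frame turns with the lid, so when open z points left, to the rack
- oil_bottle: brown bottle of honing oil with a black cap, 43 mm across, 92 mm high, a bystander behind the machine

How it is judged:
By the outcome, as a careful person would: the job done as asked, in the order asked, and still so for the second after the job is handed in, with the robot touching nothing.
Of gouge_14, gouge_09, gouge_20, gouge_19 only 3 to 4 are there at a start; the rules pass over those that are not, and their reading is None.
At some moment in a run one of compound_bar may be knocked a few centimetres aside while the robot is not near it.
Once in a run the grip may slacken for a moment while it holds something.
It also fails if it takes over 210 s, if anything falls off the work surface, if the arm or the gripper's body presses on something with over 40 N, if the wrist force passes 120 N, or if a joint passes its speed limit or range.

## Working session

There is one attempt and no reset: what is moved stays moved. The work goes in short steps, Python scripts to look and compute and a tool call to move; the robot and the scene stay as the last step left them, time stands still between calls to the robot, and variables do not carry over. Pictures are saved under pics/ and viewed, at most 14 in all, crops included, and the job is handed in when it is done.

Besides the shell and the picture viewer there is one more tool, called in YAML: its name, and indented under it one key for each argument. jog_arm: Moves the arm, as the interface text tells. Its arguments: {"type":"object","properties":{"deltas":{"type":"array"},"grip":{"type":"number"},"squeeze":{"type":"number"}},"required":["deltas"]}

```bash
ls; mkdir -p pics; cat > h.py <<'E'
import numpy as np, cv2
from station import arm, grab_frame
def cam(n,save=None):
    f=grab_frame(n); 
    if save: cv2.imwrite('pics/'+save,cv2.cvtColor(np.array(f['img']),cv2.COLOR_RGB2BGR))
    return f
def rays(f,uv):
    uv=np.atleast_2d(uv).astype(float); F=192/np.tan(np.radians(f['vfov'])/2)
    d=np.c_[(uv[:,0]-f['cx'])/F,(uv[:,1]-f['cy'])/F,np.ones(len(uv))]
    return np.array(f['xyz']),d@np.array(f['rotation']).T
def onz(f,uv,z):
    o,d=rays(f,uv); return o+d*((z-o[2])/d[:,2])[:,None]
def proj(f,p):
    F=192/np.tan(np.radians(f['vfov'])/2); c=(np.atleast_2d(p)-np.array(f['xyz']))@np.array(f['rotation'])
    return np.c_[f['cx']+F*c[:,0]/c[:,2],f['cy']+F*c[:,1]/c[:,2]]
E
python3 - <<'E'
from h import *
for n in('top','scene','wrist'):
    f=cam(n,n+'0.png'); print(n,f['vfov'],f['cx'],f['cy'],f['xyz'],np.round(f['rotation'],3).tolist())
print(arm.get_state())
E
```

```text
pics
top 56.06629654764998 251.697939500945 193.2078582105748 [0.36364436 0.01881667 1.09998546] [-2.932, 0.004, -1.557]
scene 56.72664024929256 254.7592198826789 193.5064977971136 [ 0.19099488 -0.42137355  0.80575103] [-2.44, 0.008, -0.754]
wrist 62.581254344271706 259.54575772850154 192.68948158064285 [0.36512556 0.57079376 0.38313599] [2.889, -0.002, -2.04]
{'t': 0.15, 'q': array([ 1.39013032e+00,  3.59191774e-01,  1.13107484e-02, -2.37283259e-04,
       -1.22405040e+00, -2.88059497e-01]), 'qd': array([-2.53626103e-04, -2.12052606e-03,  3.49815253e-03,  3.71909827e-04,
        9.90301886e-04,  5.79017084e-05]), 'joint_efforts': array([-1.06545143e-03, -5.83274853e+01,  2.93294066e+01,  7.00124145e+00,
        8.82508670e-03, -1.09573882e-04]), 'eef_pos': array([0.30482576, 0.601881  , 0.22587883]), 'ee_rot': array([ 3.14044094e+00, -1.08597099e-04, -4.68806211e-01]), 'force': array([ 0.15510746, -0.3216023 ,  0.45078727]), 'moment': array([ 0.04860537,  0.06518546, -0.04082092]), 'gripper_force': 0.0, 'width': 0.0875502009410293}
```

View pics/top0.png

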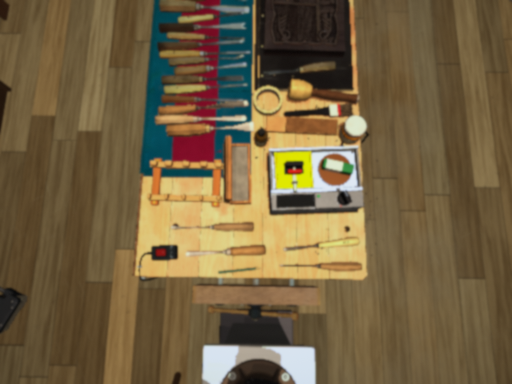

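View pics/scene0.png

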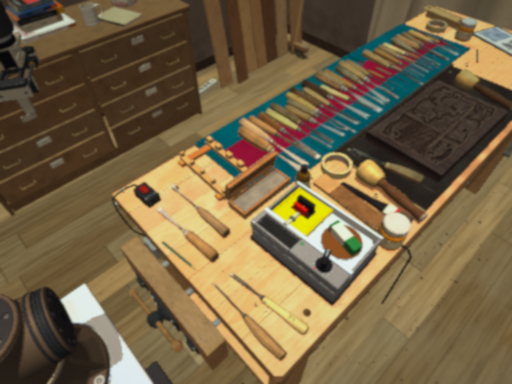

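The top view shows the machine (270–362, 148–213), the bar on the disc near (337,167), the open box at (238,170), the rack (150–222, 160–205), and four gouges at about (212,227), (228,251), (322,243) and (320,266), all with edges to the left. The bottle is at (261,136). The scene view agrees.

```bash
sed -i "s/np.array(f\['rotation'\])/rot(f)/g" h.py; sed -i '2i from scipy.spatial.transform import Rotation as Ro\ndef rot(f): return Ro.from_euler("xyz",f["rotation"]).as_matrix()' h.py
python3 - <<'E'
from h import *
a=cv2.imread('pics/top0.png')[125:285,135:375]; cv2.imwrite('pics/topc.png',cv2.resize(a,None,fx=3.3,fy=3.3,interpolation=cv2.INTER_CUBIC))
f=cam('top')
for n,uv,z in[('mach',[(268,213),(362,213),(358,147),(269,149)],.088),('dial',[(344,198)],.124),('bar',[(337,167)],.085),('rack',[(150,203),(221,203),(150,163),(222,163)],.03),('bottle',[(261,131)],.09)]:
    print(n,onz(f,uv,z).round(3).tolist())
E
```

```text
mach [[0.522, -0.022, 0.088], [0.526, -0.288, 0.088], [0.722, -0.286, 0.088], [0.713, -0.024, 0.088]]
dial [[0.561, -0.229, 0.124]]
bar [[0.661, -0.223, 0.085]]
rack [[0.557, 0.332, 0.03], [0.56, 0.118, 0.03], [0.683, 0.342, 0.03], [0.686, 0.119, 0.03]]
bottle [[0.768, 0.0, 0.09]]
```

View pics/topc.png

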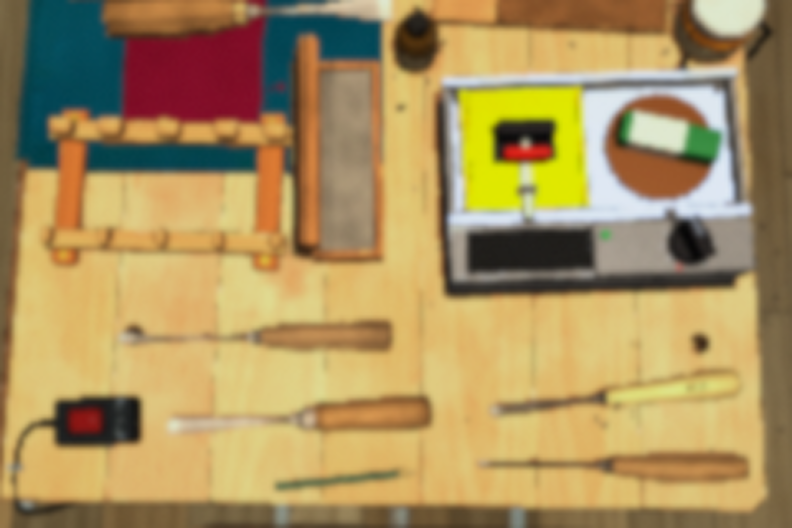

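```bash
cat >> h.py <<'E'
def go(x,y,z,yawd,s=None):
    """print tool-frame row to reach TCP x,y,z and yaw (deg)"""
    s=s or arm.get_state(); R=Ro.from_euler('xyz',s['ee_rot']); d=R.inv().apply(np.array([x,y,z])-s['eef_pos'])/.06
    e=Ro.from_euler('xyz',[np.pi,0,np.radians(yawd)]); t=np.degrees((R.inv()*e).as_rotvec())
    print('row',d.round(2).tolist(),round(t[2]/5,2),'rows>=',int(np.ceil(max(np.linalg.norm(d)*60/62.5,abs(t[2])/10.7))),'tilt',t[:2].round(2))
E
python3 -c "
from h import *
go(.50,.20,.30,-60)"
```

```text
row [5.93, 4.51, -1.23] 6.63 rows>= 8 tilt [ 0.06 -0.02]
```

jog_arm:
  deltas:
    - [[5.9, 4.5, -1.2, 6.6], [5.9, 4.5, -1.2, 6.6], [5.9, 4.5, -1.2, 6.6], [5.9, 4.5, -1.2, 6.6], [5.9, 4.5, -1.2, 6.6], [5.9, 4.5, -1.2, 6.6], [5.9, 4.5, -1.2, 6.6], [5.9, 4.5, -1.2, 6.6]]

```text
t: 1.2
eef_pos: [0.4999, 0.1985, 0.2994]
ee_rot: [-3.14, -0.0, -1.048]
force: [-0.0, 0.8, 0.6]
width: 0.0876
gripper_force: 0.0
```

```bash
python3 -c "
from h import *
f=cam('wrist','w1.png'); print(arm.get_state()['q'].round(2))
go(.46,-.16,.30,-90)"
```

```text
[ 0.74  0.09 -0.17  0.   -1.31 -0.22]
row [4.85, 3.56, -0.01] 5.99 rows>= 6 tilt [-0.05  0.01]
```

jog_arm:
  deltas:
    - [[4.85, 3.56, 0, 6], [4.85, 3.56, 0, 6], [4.85, 3.56, 0, 6], [4.85, 3.56, 0, 6], [4.85, 3.56, 0, 6], [4.85, 3.56, 0, 6], [4.85, 3.56, 0, 6]]

```text
t: 2.12
eef_pos: [0.4596, -0.1594, 0.2981]
ee_rot: [3.141, -0.0, -1.572]
force: [-0.6, -0.1, -0.1]
width: 0.0878
gripper_force: 0.0
```

```bash
python3 -c "
from h import *
f=cam('wrist','w2.png'); print(arm.get_state()['q'].round(2))
a=[cv2.imread('pics/w%d.png'%i) for i in(1,2)]
import pickle; pickle.dump({k:f[k] for k in f},open('w2.pkl','wb'))
cv2.imwrite('pics/w12.png',cv2.resize(np.rot90(a[1]),(600,800))[:600] if 0 else cv2.resize(a[1],(800,600),interpolation=cv2.INTER_CUBIC))"
```

```text
[ 0.07  0.   -0.27 -0.   -1.3  -0.07]
```

View pics/w12.png

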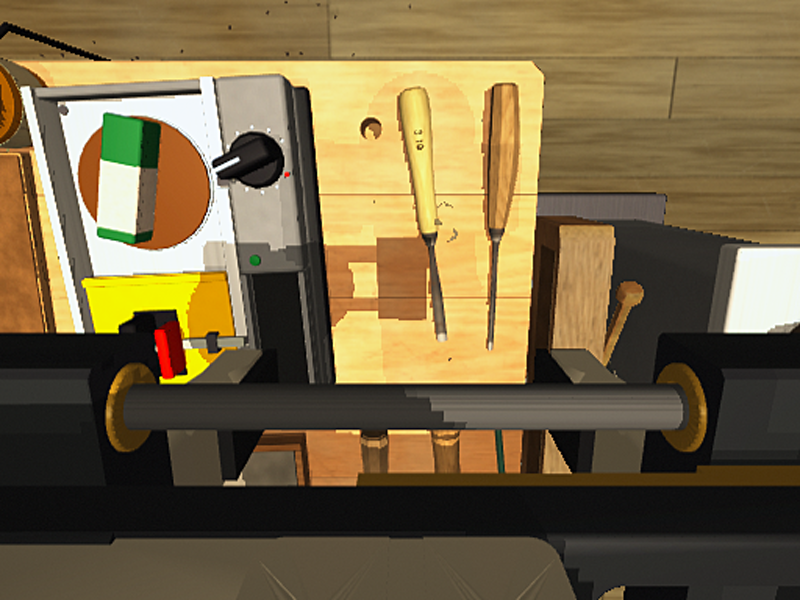

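The wrist view shows the dial at about (258,160) with its pointer towards +x, and the red dot at (288,174). The dial is therefore about 150° clockwise of off. The bar lies slightly skewed on the disc, centred at (129,178).

```bash
python3 -c "
from h import *
a=cv2.imread('pics/w2.png')[40:245,5:225]
cv2.imwrite('pics/w2c.png',cv2.resize(a,None,fx=2.9,fy=2.9,interpolation=cv2.INTER_CUBIC))"
```

```text
(no output)
```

View pics/w2c.png

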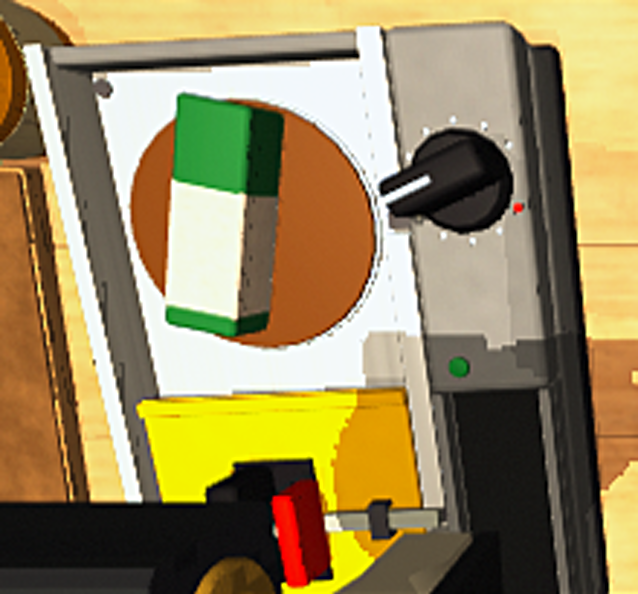

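```bash
python3 - <<'E'
from h import *
import pickle; f=pickle.load(open('w2.pkl','rb'))
P=lambda uv,z: onz(f,np.atleast_2d(uv)/2.9+[5,40],z)[:,:2]
for n,uv,z in[('railin',[(356,30),(425,505)],.088),('railout',[(383,30),(443,505)],.088),('stripf',[(518,27),(549,385)],.088),('back in',[(45,45),(145,500)],.088),('right edge',[(30,45),(385,27),(518,25)],.088)]:
    p=P(uv,z); d=p[-1]-p[0]; print(n,p.round(4).tolist(),np.degrees(np.arctan2(d[0],-d[1])).round(2))
print('disc',P((253,223),.071),'skirt',P((462,180),.093),'reddot',P((519,208),.088))
print('bartip',P([(383,195),(430,180)],.129))
p=P([(178,93),(250,100),(168,315),(240,335)],.099); print('cb',p.round(4).tolist(),p.mean(0))
E
```

```text
railin [[0.6015, -0.2908], [0.592, -0.1055]] -177.07
railout [[0.5914, -0.2908], [0.5844, -0.1055]] -177.82
stripf [[0.5413, -0.2918], [0.537, -0.1569]] -178.16
back in [[0.7177, -0.2858], [0.7096, -0.108]] -177.37
right edge [[0.7233, -0.2858], [0.5906, -0.2918], [0.5413, -0.2925]] -87.91
disc [[ 0.65770978 -0.22097039]] skirt [[ 0.5648051  -0.23712431]] reddot [[ 0.54491448 -0.22676844]]
bartip [[ 0.58194816 -0.23123384]
 [ 0.56536303 -0.2361709 ]]
cb [[0.6645, -0.2677], [0.6385, -0.2653], [0.6809, -0.1868], [0.6541, -0.179]] [ 0.65951446 -0.22468262]
```

```bash
python3 -c "
from h import *
go(.565,-.237,.17,-162.5)"
```

```text
row [1.31, -1.75, 2.13] 14.5 rows>= 7 tilt [ 0.05 -0.02]
```

jog_arm:
  deltas:
    - [[1.31, -1.75, 2.13, 14.5], [1.31, -1.75, 2.13, 14.5], [1.31, -1.75, 2.13, 14.5], [1.31, -1.75, 2.13, 14.5], [1.31, -1.75, 2.13, 14.5], [1.31, -1.75, 2.13, 14.5], [1.31, -1.75, 2.13, 14.5], [1.31, -1.75, 2.13, 14.5]]
  grip: 50
  squeeze: 12

```text
t: 3.18
eef_pos: [0.566, -0.2341, 0.1705]
ee_rot: [3.141, -0.0, -2.831]
force: [0.5, 0.8, -0.5]
width: 0.0501
gripper_force: 0.0
```

```bash
python3 -c "
from h import *
f=cam('wrist','w3.png'); print(arm.get_state()['q'].round(2)); go(.565,-.237,.106,-162.5)
a=cv2.imread('pics/w3.png'); 
for p in proj(f,[[.565,-.237,.129],[.565,-.237,.106]]): cv2.circle(a,tuple(int(v) for v in p),2,(255,0,255),-1); print(p)
cv2.imwrite('pics/w3c.png',cv2.resize(a,(768,576),interpolation=cv2.INTER_CUBIC))"
```

```text
[-0.07  0.3  -0.21 -0.   -1.06 -1.18]
row [0.03, -0.04, 1.08] 0.08 rows>= 2 tilt [ 0.01 -0.01]
[257.37367975 212.81924716]
[257.58554393 203.01067547]
```

View pics/w3c.png

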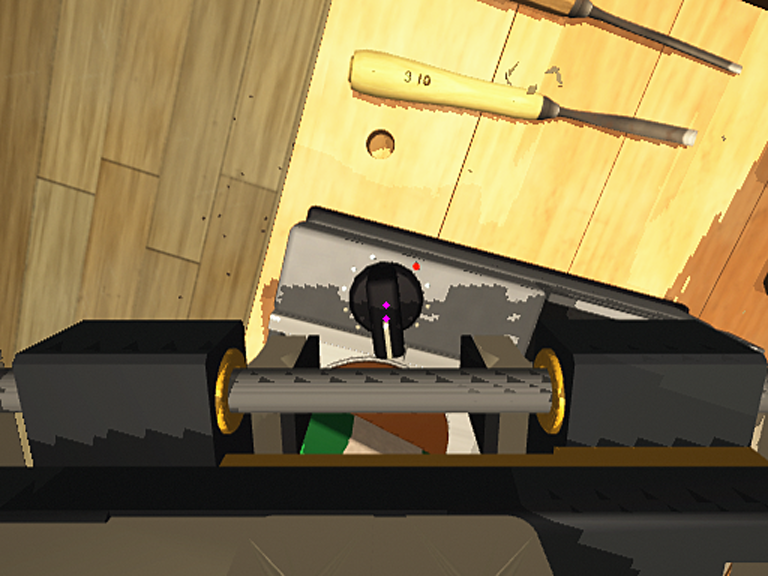

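The dial bar is aligned with the tool, and its centre matches the projected point (386,318).

jog_arm:
  deltas:
    - [[0.02, -0.03, 0.6, 0], [0.02, -0.03, 1.08, 0], [0.02, -0.03, 1.08, 0], [0.02, -0.03, 1.08, 0]]

```text
t: 3.72
eef_pos: [0.5657, -0.2378, 0.1071]
ee_rot: [-3.141, 0.001, -2.832]
force: [0.1, 0.1, 0.1]
width: 0.0502
gripper_force: 0.0
```

jog_arm:
  deltas:
    - [[0, 0, 0, 0], [0, 0, 0, 0], [0, 0, 0, 0], [0, 0, 0, 0], [0, 0, 0, 0]]
  grip: 5

```text
t: 4.35
eef_pos: [0.5652, -0.2367, 0.1063]
ee_rot: [3.14, 0.001, -2.834]
force: [0.1, 8.2, 3.4]
width: 0.0139
gripper_force: 12.0
```

jog_arm:
  deltas:
    - [[0, 0.03, 0, -2], [0, 0.03, 0, -4], [0, 0.03, 0, -6], [0, 0.03, 0, -8], [0, 0.03, 0, -10], [0, 0.03, 0, -12], [0, 0.03, 0, -14], [0, 0.03, 0, -14]]

```text
t: 5.35
eef_pos: [0.5656, -0.2369, 0.1063]
ee_rot: [-3.139, -0.001, -1.612]
force: [4.4, -3.9, -2.8]
width: 0.014
gripper_force: 12.0
```

jog_arm:
  deltas:
    - [[0, 0, 0, -2], [0, 0, 0, -4], [0, 0, 0, -6], [0, 0, 0, -8], [0, 0, 0, -10], [0, 0, 0, -12], [0, 0, 0, -12]]

```text
t: 6.22
eef_pos: [0.5661, -0.2366, 0.1063]
ee_rot: [-3.14, -0.003, -0.565]
force: [5.5, -2.2, -4.0]
width: 0.014
gripper_force: 12.0
```

```bash
python3 -c "
from h import *
s=arm.get_state(); print(s['moment'],np.degrees(s['ee_rot'][2]),s['q'])"
```

```text
[-0.83712017 -2.1067053   0.04465981] -32.365416101915166 [-7.76706510e-02  3.57438810e-01 -2.85934041e-01  6.14594980e-04
 -9.24023247e-01  1.08321625e+00]
```

Keep turning in small steps until the stop resists.

jog_arm:
  deltas:
    - [[0, 0, 0, -0.5], [0, 0, 0, -1], [0, 0, 0, -1.5], [0, 0, 0, -2], [0, 0, 0, -2]]

```text
t: 6.85
eef_pos: [0.5658, -0.2364, 0.1063]
ee_rot: [-3.141, -0.003, -0.393]
force: [5.5, -1.0, -2.2]
width: 0.0143
gripper_force: 12.3
```

```bash
python3 -c "
from h import *
s=arm.get_state(); print(s['moment'],np.degrees(s['ee_rot'][2]))"
```

```text
[-0.40574673 -1.97841826 -0.24626352] -22.51334661936207
```

jog_arm:
  deltas:
    - [[0, 0, 0, -0.5], [0, 0, 0, -1], [0, 0, 0, -1]]

```text
t: 7.22
eef_pos: [0.5653, -0.2362, 0.1063]
ee_rot: [-3.141, -0.002, -0.306]
force: [4.9, 0.4, -0.9]
width: 0.0161
gripper_force: 13.3
```

```bash
python3 -c "
from h import *
s=arm.get_state(); print(s['moment'],np.degrees(s['ee_rot'][2]),s['width'])"
```

```text
[ 0.15293038 -1.7705998  -0.40499654] -17.521033808365317 0.016120883836497894
```

jog_arm:
  deltas:
    - [[0, 0, 0, 0], [0, 0, 0, 0], [0, 0, 0, 0], [0, 0, -0.5, 0], [0, 0, -1.2, 0], [0, 0, -2.2, 0], [0, 0, -2.2, 0]]
  grip: 50

```text
t: 8.1
eef_pos: [0.5665, -0.2371, 0.2436]
ee_rot: [-3.141, -0.009, -0.303]
force: [0.3, 0.5, -1.8]
width: 0.0499
gripper_force: 0.0
```

```bash
python3 -c "
from h import *
go(.56,.03,.27,-90)"
```

```text
row [-1.43, -4.22, -0.45] 14.53 rows>= 7 tilt [-0.35 -0.43]
```

jog_arm:
  deltas:
    - [[-1.43, -4.22, -0.45, 14.5], [-1.43, -4.22, -0.45, 14.5], [-1.43, -4.22, -0.45, 14.5], [-1.43, -4.22, -0.45, 14.5], [-1.43, -4.22, -0.45, 14.5], [-1.43, -4.22, -0.45, 14.5], [-1.43, -4.22, -0.45, 14.5], [-1.43, -4.22, -0.45, 14.5]]

```text
t: 9.1
eef_pos: [0.5575, 0.031, 0.2644]
ee_rot: [3.141, -0.0, -1.568]
force: [0.3, 0.1, 0.5]
width: 0.0501
gripper_force: 0.0
```

```bash
python3 -c "
from h import *
import pickle
f=cam('wrist','w4.png'); pickle.dump(f,open('w4.pkl','wb')); print(arm.get_state()['eef_pos'],arm.get_state()['ee_rot'])
a=cv2.imread('pics/w4.png'); O=np.array([.630,-.1595]);c,s=np.cos(.038),np.sin(.038)
M=lambda x,y,z:[*(O+[c*x-s*y,s*x+c*y]),z]
for q in [M(-.0685,.058,.088),M(-.0685,.058,.076),M(.025,-.062,.071),M(-.035,-.13,.088),M(-.035,.0,.088),M(.083,-.13,.088),M(.083,0,.088),M(-.092,-.132,.088),M(-.0685,.113,.088),M(-.0685,.003,.088)]:
    p=proj(f,q)[0]; cv2.circle(a,tuple(int(round(v)) for v in p),1,(255,0,255),-1)
cv2.imwrite('pics/w4c.png',cv2.resize(a[:250],None,fx=1.56,fy=1.56,interpolation=cv2.INTER_CUBIC))"
```

```text
[0.55755631 0.03090666 0.26454699] [ 3.14085714e+00 -2.08072276e-04 -1.56617899e+00]
```

View pics/w4c.png

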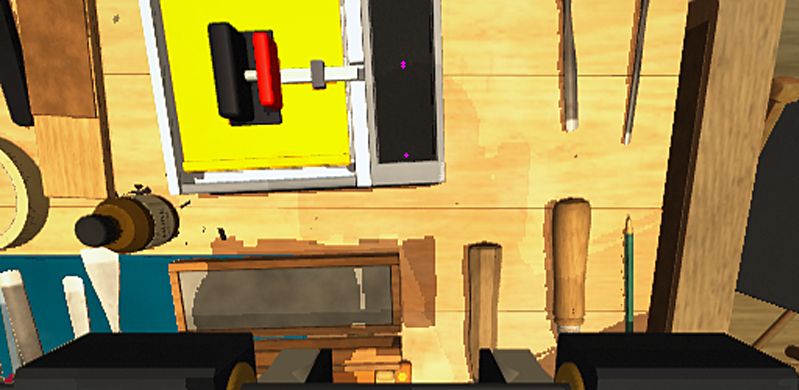

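The view shows the cover's black grip at (225,68) and red tab at (265,70). The trough floor ends at row 163, with columns 372–437 at row 100. My machine-frame dots line up.

```bash
cat >> h.py <<'E'
O=np.array([.630,-.1595]); YM=.038
def M(x,y): return O+[np.cos(YM)*x-np.sin(YM)*y,np.sin(YM)*x+np.cos(YM)*y]
def inM(p): d=np.atleast_2d(p)[:,:2]-O; return np.c_[np.cos(YM)*d[:,0]+np.sin(YM)*d[:,1],-np.sin(YM)*d[:,0]+np.cos(YM)*d[:,1]]
E
python3 - <<'E'
from h import *
import pickle; f=pickle.load(open('w4.pkl','rb'))
P=lambda uv,z: inM(onz(f,np.atleast_2d(uv)/1.56,z)).round(4).tolist()
print('trough end floor',P([(372,163),(436,162)],.076),'rim',P([(372,163),(436,162)],.088))
print('strip corner',P([(443,183),(365,187),(443,162)],.088),'rails',P([(148,0),(172,192),(347,0),(357,185)],.088))
print('yellow',P([(183,170),(348,163)],.079))
print('blackbar top',P([(208,24),(226,22),(230,122),(216,120)],.111),'tab top',P([(254,33),(270,33),(279,107),(265,107)],.109))
w=onz(f,np.array([[90,230]])/1.56,.09);print('bottle',w)
E
```

```text
trough end floor [[-0.0454, 0.1176], [-0.0887, 0.1185]] rim [[-0.0462, 0.1179], [-0.0879, 0.1187]]
strip corner [[-0.0923, 0.1322], [-0.0408, 0.133], [-0.0925, 0.1189]] rails [[0.0841, 0.0183], [0.087, 0.1317], [-0.036, 0.0226], [-0.0356, 0.1315]]
yellow [[0.0816, 0.1177], [-0.0295, 0.1171]]
blackbar top [[0.0416, 0.039], [0.0313, 0.0384], [0.0357, 0.0919], [0.0439, 0.0905]] tab top [[0.0165, 0.044], [0.0074, 0.0444], [0.0061, 0.0843], [0.0145, 0.084]]
bottle [[7.68882499e-01 3.48544923e-04 9.00000000e-02]]
```

```bash
python3 -c "
from h import *
go(.63,-.10,.24,-98)"
```

```text
row [2.19, -1.2, 0.41] 1.65 rows>= 3 tilt [ 0.04 -0.01]
```

jog_arm:
  deltas:
    - [[2.19, -1.2, 0.41, 1.65], [2.19, -1.2, 0.41, 1.65], [2.19, -1.2, 0.41, 1.65], [2.19, -1.2, 0.41, 1.65], [2.19, -1.2, 0.41, 1.65]]

```text
t: 9.78
eef_pos: [0.6299, -0.1003, 0.2402]
ee_rot: [3.141, -0.0, -1.711]
force: [0.1, -0.1, 0.2]
width: 0.0503
gripper_force: 0.0
```

```bash
python3 -c "
from h import *
import pickle
f=cam('wrist','w5.png'); pickle.dump(f,open('w5.pkl','wb')); print(arm.get_state()['eef_pos'],arm.get_state()['ee_rot'])
a=cv2.imread('pics/w5.png')
cv2.imwrite('pics/w5c.png',cv2.resize(a[:250],None,fx=1.56,fy=1.56,interpolation=cv2.INTER_CUBIC))"
```

```text
[ 0.62994432 -0.0998063   0.24053742] [-3.14149151e+00  1.27952340e-04 -1.71059545e+00]
```

View pics/w5c.png

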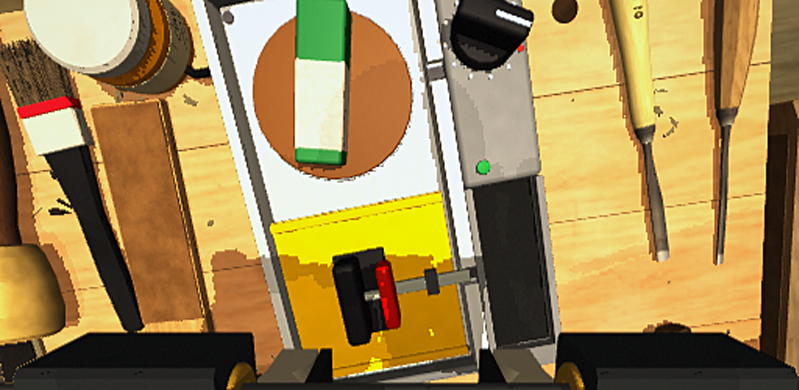

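```bash
python3 - <<'E'
from h import *
import pickle; f=pickle.load(open('w5.pkl','rb'))
W=lambda uv,z: onz(f,np.atleast_2d(uv)/1.56,z)
print('trough right end',inM(W([(473,190),(541,177)],.088)).round(4).tolist())
p=W([(298,0),(350,0),(294,150),(345,153)],.099);print('bar',p.round(4).tolist())
d=(p[2]+p[3]-p[0]-p[1])/2; d/=np.linalg.norm(d); e=(p[2]+p[3])/2; print('ang',np.degrees(np.arctan2(-d[1],-d[0])),'centre',e-d*.044)
print('tab',inM(W([(376,262),(388,260),(389,328),(401,328)],.109)).round(4).tolist(),'blk',inM(W([(333,258),(355,258),(350,343),(372,342)],.111)).round(4).tolist())
print('reddot',W((521,48),.088),'dialptr',W([(500,12),(530,22)],.129))
c=e-d*.044; go(c[0],c[1],.15,np.degrees(np.arctan2(-d[1],-d[0])))
E
```

```text
trough right end [[-0.0488, 0.0095], [-0.0907, 0.0092]]
bar [[0.6654, -0.2655, 0.099], [0.6375, -0.2615, 0.099], [0.6827, -0.1895, 0.099], [0.6537, -0.1837, 0.099]]
ang -102.29558739309095 centre [ 0.65882979 -0.22962055  0.099     ]
tab [[0.0165, 0.0393], [0.0092, 0.0394], [0.0165, 0.081], [0.0092, 0.0823]] blk [[0.0407, 0.0322], [0.028, 0.0345], [0.0417, 0.0856], [0.0282, 0.0874]]
reddot [[ 0.54525538 -0.22706724  0.088     ]] dialptr [[ 0.56413668 -0.23665556  0.129     ]
 [ 0.54995314 -0.23020092  0.129     ]]
row [2.08, -0.78, 1.51] 0.86 rows>= 3 tilt [-0.01  0.01]
```

jog_arm:
  deltas:
    - [[2.08, -0.78, 1.5, 0.75], [2.08, -0.78, 1.5, 0.75], [2.08, -0.78, 1.5, 0.75], [2.08, -0.78, 1.9, 0.75], [2.08, -0.78, 2.56, 0.75], [2.08, -0.78, 2.56, 0.75], [2.08, -0.78, 2.56, 0.75]]
  grip: 54
  squeeze: 25

```text
t: 10.7
eef_pos: [0.66, -0.2299, 0.0887]
ee_rot: [-3.14, -0.0, -1.776]
force: [0.3, -1.1, 0.8]
width: 0.0541
gripper_force: 0.0
```

jog_arm:
  deltas:
    - [[0, 0, 0, 0], [0, 0, 0, 0], [0, 0, 0, 0], [0, 0, 0, 0], [0, 0, -0.3, 0], [0, 0, -0.9, 0], [0, 0, -0.9, 0]]
  grip: 20

```text
t: 11.58
eef_pos: [0.6611, -0.231, 0.1453]
ee_rot: [-3.135, -0.0, -1.777]
force: [0.1, -0.2, -1.7]
width: 0.0276
gripper_force: 25.0
```

```bash
python3 -c "
from h import *
p=M(-.068,.064); print(p); go(p[0],p[1],.14,-87.8)"
```

```text
[ 0.55961768 -0.09812958]
row [-1.82, 2.11, 0.08] -2.81 rows>= 3 tilt [-0.36 -0.05]
```

jog_arm:
  deltas:
    - [[-0.9, 1.05, 0, -1.4], [-1.82, 2.1, 0, -2.8], [-1.82, 2.1, 0, -2.8], [-1.82, 2.1, 0, -2.8], [-1.82, 2.1, 0, -2.8]]

```text
t: 12.2
eef_pos: [0.5585, -0.0975, 0.1413]
ee_rot: [-3.141, -0.0, -1.533]
force: [1.0, -0.4, -0.8]
width: 0.0279
gripper_force: 25.0
```

```bash
python3 -c "
from h import *
p=M(-.068,.064); go(p[0],p[1],.094,-87.8); print(arm.get_state()['width'])"
```

```text
row [0.01, -0.02, 0.79] -0.0 rows>= 1 tilt [-0.05 -0.  ]
0.02788184486766588
```

jog_arm:
  deltas:
    - [[0.01, 0.01, 0.4, 0], [0.01, 0.01, 0.65, 0], [0.01, 0.01, 0.79, 0], [0.01, 0.01, 0.79, 0]]

```text
t: 12.7
eef_pos: [0.5576, -0.0987, 0.0929]
ee_rot: [3.141, -0.0, -1.534]
force: [-0.2, -0.1, 0.2]
width: 0.0278
gripper_force: 25.0
```

jog_arm:
  deltas:
    - [[0, 0.02, 0.03, 0], [0, 0.02, 0.03, 0], [0, 0.02, 0.03, 0]]

```text
t: 13.08
eef_pos: [0.5568, -0.0983, 0.092]
ee_rot: [-3.14, -0.0, -1.533]
force: [0.1, -0.8, 1.6]
width: 0.0275
gripper_force: 25.0
```

jog_arm:
  deltas:
    - [[0, 0, 0, 0], [0, 0, 0, 0], [0, 0, 0, 0], [0, 0, -0.6, 0], [0, 0, -1.5, 0], [0, 0, -1.5, 0]]
  grip: 50

```text
t: 13.82
eef_pos: [0.5589, -0.0983, 0.1861]
ee_rot: [-3.134, -0.0, -1.533]
force: [0.4, 0.6, -0.8]
width: 0.0502
gripper_force: 0.0
```

```bash
python3 -c "
from h import *
p=M(.03,.0625); print(p); go(p[0],p[1],.18,-87.8)"
```

```text
[ 0.65760391 -0.09590539]
row [0.02, -1.64, 0.12] -0.0 rows>= 2 tilt [-0.46 -0.01]
```

jog_arm:
  deltas:
    - [[0.02, -0.8, 0, 0], [0.02, -1.64, 0, 0], [0.02, -1.64, 0, 0], [0.02, -1.64, 0, 0], [0.02, -1.64, 0, 0]]
  grip: 70

```text
t: 14.45
eef_pos: [0.6538, -0.0959, 0.1816]
ee_rot: [3.141, 0.0, -1.533]
force: [-0.8, 0.3, -1.1]
width: 0.0697
gripper_force: 0.0
```

```bash
python3 -c "
from h import *
p=M(.03,.0625); print(p,arm.get_state()['eef_pos']); go(p[0],p[1],.094,-87.8)
f=cam('top','t2.png');g=cam('scene','s2.png')
a=cv2.imread('pics/t2.png')[140:225,255:375];b=cv2.imread('pics/s2.png')[170:310,235:395]
cv2.imwrite('pics/ts2.png',np.hstack([cv2.resize(a,(395,280),interpolation=cv2.INTER_CUBIC),cv2.resize(b,(400,280),interpolation=cv2.INTER_CUBIC)]))"
```

```text
[ 0.65760391 -0.09590539] [ 0.65380043 -0.09586749  0.18155597]
row [0.0, -0.06, 1.46] -0.01 rows>= 2 tilt [0.02 0.01]
```

View pics/ts2.png

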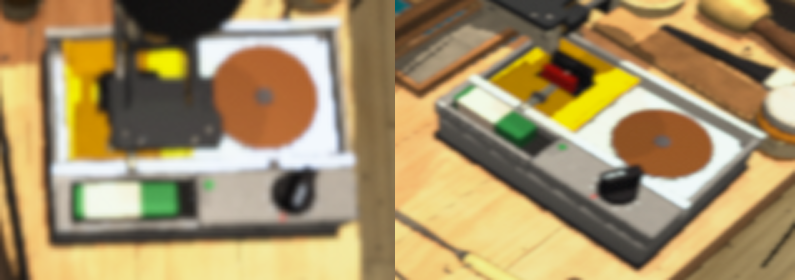

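The bar lies in the trough, the dial is at the red dot, and the disc is clear. Next is the cover.

jog_arm:
  deltas:
    - [[0, -0.06, 0.7, 0], [0, -0.06, 1.2, 0], [0, -0.06, 1.4, 0], [0, -0.06, 1.4, 0], [0, -0.06, 1.45, 0], [0, -0.06, 1.45, 0]]
  grip: 56
  squeeze: 20

```text
t: 15.3
eef_pos: [0.6587, -0.0956, 0.0956]
ee_rot: [-3.14, 0.0, -1.533]
force: [0.0, 0.0, 0.9]
width: 0.0563
gripper_force: 0.0
```

```bash
python3 -c "
from h import *
s=arm.get_state(); print(inM(s['eef_pos']),s['eef_pos'],s['force'])"
```

```text
[[0.03115469 0.06272482]] [ 0.65874923 -0.09563687  0.09557682] [0.00956799 0.02798668 0.85110341]
```

jog_arm:
  deltas:
    - [[0, 0, 0.08, 0], [0, 0, 0.08, 0], [0, 0, 0.08, 0], [0, 0, 0.08, 0], [0, 0, 0.08, 0], [0, 0, 0.08, 0], [0, 0, 0.08, 0]]
  grip: 15

```text
t: 16.18
eef_pos: [0.6591, -0.0956, 0.0896]
ee_rot: [-3.14, 0.0, -1.533]
force: [4.7, -0.1, -6.9]
width: 0.0238
gripper_force: 20.0
```

jog_arm:
  deltas:
    - [[0.25, 0, 0, 0], [0.6, 0, 0, 0], [0.95, 0, 0, 0], [1.3, 0, 0, 0], [1.6, 0, 0, 0], [1.85, 0, 0, 0], [2.03, 0, 0, 0], [2.1, 0, 0, 0]]

```text
t: 17.18
eef_pos: [0.6651, -0.2197, 0.0895]
ee_rot: [-3.138, 0.003, -1.534]
force: [6.5, 20.7, -1.6]
width: 0.0234
gripper_force: 20.1
```

jog_arm:
  deltas:
    - [[0.02, 0, 0, 0], [0.02, 0, 0, 0], [0.02, 0, 0, 0]]

```text
t: 17.55
eef_pos: [0.6651, -0.2196, 0.0896]
ee_rot: [-3.138, 0.003, -1.532]
force: [7.1, 12.0, -4.4]
width: 0.0236
gripper_force: 20.0
```

```bash
python3 -c "
from h import *
s=arm.get_state(); print(inM(s['eef_pos']),s['force'],s['width'])"
```

```text
[[ 0.0327913  -0.06142685]] [ 7.12366832 12.0237278  -4.36386904] 0.023642437183821703
```

jog_arm:
  deltas:
    - [[0, 0, 0, 0], [0, 0, 0, 0], [0, 0, 0, 0], [0, 0, -0.5, 0], [0, 0, -1.5, 0], [0, 0, -2.5, 0], [0, 0, -2.5, 0]]
  grip: 56

```text
t: 18.42
eef_pos: [0.6659, -0.224, 0.2472]
ee_rot: [-3.13, -0.003, -1.533]
force: [0.4, 0.5, -0.5]
width: 0.056
gripper_force: 0.0
```

```bash
python3 -c "
from h import *
go(.62,-.06,.25,-88)"
```

```text
row [-2.76, 0.66, -0.06] 0.03 rows>= 3 tilt [-0.65 -0.18]
```

jog_arm:
  deltas:
    - [[-2.76, 0.66, 0, 0], [-2.76, 0.66, 0, 0], [-2.76, 0.66, 0, 0], [-2.76, 0.66, 0, 0], [-2.76, 0.66, 0, 0]]

```text
t: 19.05
eef_pos: [0.6174, -0.0589, 0.2399]
ee_rot: [-3.141, -0.0, -1.533]
force: [-0.4, -0.5, -0.2]
width: 0.0561
gripper_force: 0.0
```

```bash
python3 -c "
from h import *
import pickle
f=cam('wrist','w6.png'); pickle.dump(f,open('w6.pkl','wb')); s=arm.get_state(); print(s['eef_pos'],s['q'])
a=cv2.imread('pics/w6.png')
cv2.imwrite('pics/w6c.png',cv2.resize(a[:250],None,fx=1.56,fy=1.56,interpolation=cv2.INTER_CUBIC))"
```

```text
[ 0.61746772 -0.05941321  0.23968443] [ 2.18568519e-01  2.61566446e-01 -9.59950210e-02  2.44915140e-04
 -1.21315711e+00 -1.81734490e-01]
```

View pics/w6c.png

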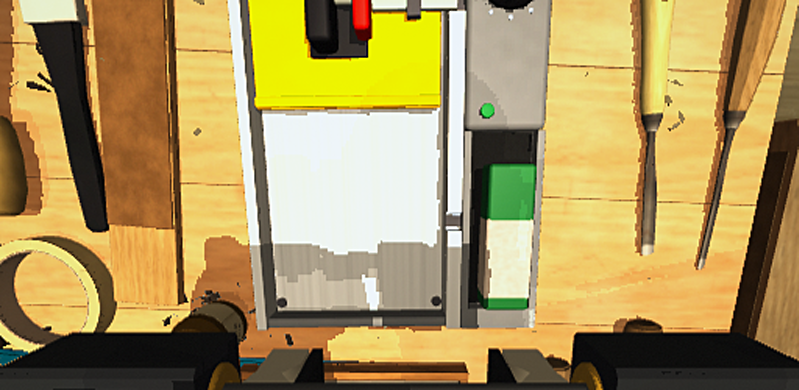

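```bash
python3 - <<'E'
from h import *
import pickle; f=pickle.load(open('w6.pkl','rb'))
a=cv2.cvtColor(cv2.imread('pics/w6.png'),cv2.COLOR_BGR2HSV)
m=((a[...,0]<8)|(a[...,0]>172))&(a[...,1]>170)&(a[...,2]>80); m[40:]=0; m[:,270:]=0
ys,xs=np.nonzero(m); print(xs.min(),xs.max(),ys.max())
W=lambda uv,z: inM(onz(f,np.atleast_2d(uv)/1.56,z)).round(4).tolist()
print('tab',W([(353,35),(370,35)],.109),'blk',W([(307,48),(332,48)],.111),'yel edge',W([(256,100),(440,106)],.079))
E
```

```text
226 236 18
tab [[0.0191, -0.038], [0.0101, -0.038]] blk [[0.0435, -0.0313], [0.0302, -0.0313]] yel edge [[0.0815, -0.0099], [-0.0296, -0.0064]]
```

The tab is sprung out and the cover edge sits at machine y −0.007, so the cover is latched. Next is the lid.

```bash
python3 - <<'E'
from h import *
f=cam('top','t3.png')
W=lambda uv,z: onz(f,np.atleast_2d(uv)/3.3+[135,125],z).round(4)[:,:2].tolist()
print('lid top',W([(298,37),(318,37),(298,245),(318,250)],.095),'box',W([(382,62),(380,258),(318,62),(318,255)],.03))
print('rack near rail',W([(50,240),(162,240),(222,240),(282,243)],.041),'far',W([(62,127),(116,127),(170,127),(228,127),(280,132)],.041))
go(.61,.115,.15,-90)
E
```

```text
lid top [[0.7483, 0.1057], [0.7486, 0.0878], [0.559, 0.1001], [0.5548, 0.0828]] box [[0.7492, 0.031], [0.5605, 0.0301], [0.7484, 0.0916], [0.5626, 0.0868]]
rack near rail [[0.5711, 0.3299], [0.5724, 0.2281], [0.5732, 0.1736], [0.5711, 0.119]] far [[0.6779, 0.3266], [0.6786, 0.2765], [0.6793, 0.2264], [0.68, 0.1726], [0.6758, 0.1243]]
row [-2.91, 0.02, 1.49] 0.42 rows>= 4 tilt [ 0.01 -0.01]
```

```bash
python3 - <<'E'
from h import *
go(.65,.135,.15,-90)
E
```

```text
row [-3.22, -0.66, 1.49] 0.42 rows>= 4 tilt [ 0.01 -0.01]
```

jog_arm:
  deltas:
    - [[-3.22, -0.66, 0, 0.4], [-3.22, -0.66, 0, 0.4], [-3.22, -0.66, 0, 0.4], [-3.22, -0.66, 0, 0.4], [-3.22, -0.66, 1.5, 0.4], [-3.22, -0.66, 2.75, 0.4], [-3.22, -0.66, 2.75, 0.4], [-3.22, -0.66, 2.75, 0.4]]
  grip: 0

```text
t: 20.15
eef_pos: [0.6477, 0.1332, 0.0711]
ee_rot: [3.135, -0.003, -1.571]
force: [-0.4, -0.2, 0.2]
width: 0.0003
gripper_force: 0.0
```

jog_arm:
  deltas:
    - [[0.3, 0, 0, 0], [0.6, 0, 0, 0], [0.9, 0, 0, 0], [1.2, 0, 0.1, 0], [1.4, 0, 0.2, 0], [1.55, 0, 0.35, 0], [1.65, 0, 0.45, 0], [1.65, 0, 0.45, 0]]

```text
t: 21.15
eef_pos: [0.6492, 0.0362, 0.0467]
ee_rot: [3.14, -0.001, -1.569]
force: [-0.1, 0.5, 0.5]
width: 0.0003
gripper_force: 0.0
```

jog_arm:
  deltas:
    - [[0, 0, -1, 0], [0, 0, -2, 0], [0, 0, -3, 0], [0, 0, -4, 0], [-2.8, 1, -4, 0], [-5.5, 2, -4, 0], [-5.5, 2, -4, 0], [-5.5, 2, -4, 0]]

```text
t: 22.15
eef_pos: [0.5629, 0.2737, 0.2882]
ee_rot: [-3.141, 0.0, -1.568]
force: [1.6, 0.5, 0.1]
width: 0.0002
gripper_force: 0.0
```

```bash
python3 -c "
from h import *
go(.52,.38,.29,-90)"
```

```text
row [-1.77, 0.71, -0.03] 0.03 rows>= 2 tilt [-0.03  0.02]
```

jog_arm:
  deltas:
    - [[-1.77, 0.71, 0, 0], [-1.77, 0.71, 0, 0], [-1.77, 0.71, 0, 0], [-1.77, 0.71, 0, 0], [-1.77, 0.71, 0, 0]]
  grip: 60

```text
t: 22.78
eef_pos: [0.5215, 0.3768, 0.288]
ee_rot: [-3.141, 0.0, -1.569]
force: [0.2, -0.4, 0.0]
width: 0.0449
gripper_force: 0.0
```

```bash
python3 -c "
from h import *
import pickle
f=cam('wrist','w7.png'); pickle.dump(f,open('w7.pkl','wb')); s=arm.get_state(); print(s['eef_pos'],s['q'])
a=cv2.imread('pics/w7.png')
cv2.imwrite('pics/w7c.png',cv2.resize(a[:260],None,fx=1.56,fy=1.56,interpolation=cv2.INTER_CUBIC))"
```

```text
[0.52157046 0.37672958 0.28798699] [ 9.28281903e-01  2.76222589e-01  3.31559036e-02  6.72469500e-05
 -1.32748826e+00 -9.27046743e-01]
```

View pics/w7c.png

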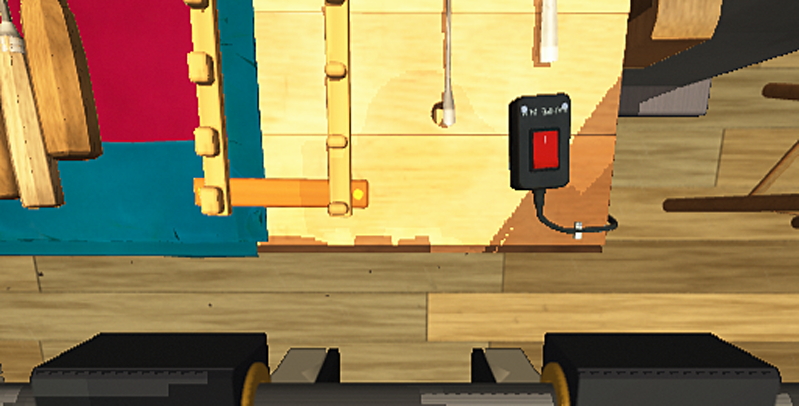

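```bash
python3 - <<'E'
from h import *
import pickle
f=cam('top','t4.png')
W=lambda uv,z: onz(f,np.atleast_2d(uv)/3.3+[135,125],z)[:,:2]
for n,t,h,L in[('19',(127,332),(391,334),.251),('20',(167,425),(431,411),.240),('14',(492,409),(741,382),.228),('09',(479,463),(749,467),.240)]:
    p=W([t,h],.011); d=p[0]-p[1]; l=np.linalg.norm(d); d/=l; m=p.mean(0)
    print(n,'len',l.round(3),L,'mid',m.round(4),'handle',(m-.028*d).round(4),'ang',np.degrees(np.arctan2(d[1],d[0])).round(1))
g=pickle.load(open('w7.pkl','rb'))
V=lambda uv,z: onz(g,np.atleast_2d(uv)/1.56,z)[:,:2].round(4).tolist()
print('far',V([(202,67),(207,141),(214,200)],.041),'near',V([(337,68),(338,142),(340,208)],.041))
print('19tip',V((448,118),.01),'20tip',V((548,58),.01))
print('box lid?'); 
a=cv2.imread('pics/t4.png')[125:285,135:375]; cv2.imwrite('pics/t4c.png',cv2.resize(a,None,fx=3.3,fy=3.3,interpolation=cv2.INTER_CUBIC))
E
```

```text
19 len 0.243 0.251 mid [0.4925 0.1404] handle [0.4927 0.1124] ang 90.4
20 len 0.239 0.24 mid [0.4159 0.1012] handle [0.4178 0.0733] ang 93.8
14 len 0.228 0.228 mid [ 0.4402 -0.1865] handle [ 0.4436 -0.2143] ang 96.9
09 len 0.242 0.24 mid [ 0.3783 -0.1823] handle [ 0.3783 -0.2103] ang 90.0
far [[0.6753, 0.2314], [0.6768, 0.2846], [0.6757, 0.3299]] near [[0.5734, 0.2319], [0.5744, 0.2852], [0.5744, 0.3361]]
19tip [[0.4862, 0.2643]] 20tip [[0.4063, 0.2184]]
box lid?
```

View pics/t4c.png

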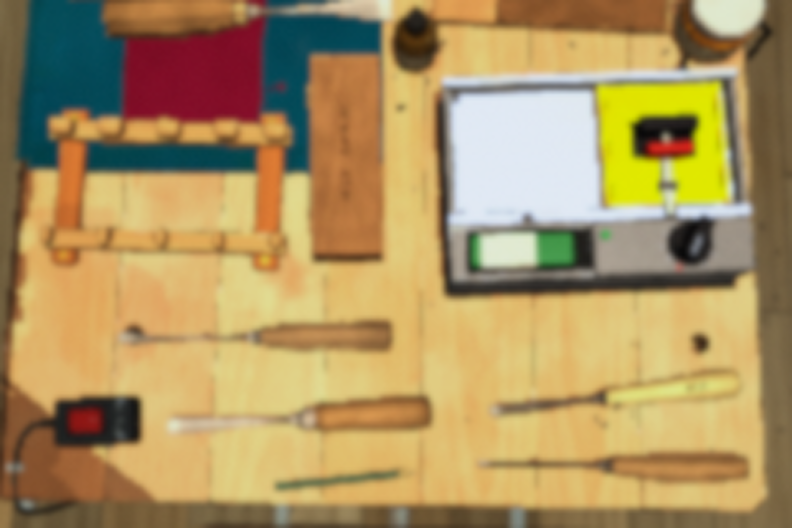

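The top view confirms the lid is shut, the cover is over the disc, the bar is in the trough and the bottle is untouched at (415,40). All four gouges are still where they were. I'll pick gouge_19 first.

```bash
python3 - <<'E'
from h import *
go(.4925,.1124,.10,-89.5)
E
```

```text
row [4.41, 0.49, 3.13] -0.09 rows>= 6 tilt [-0.01  0.01]
```

jog_arm:
  deltas:
    - [[2, 0.25, 0.5, 0], [4.41, 0.49, 1.5, 0], [4.41, 0.49, 2.5, 0], [4.41, 0.49, 3.1, 0], [4.41, 0.49, 3.1, 0], [4.41, 0.49, 3.1, 0], [4.41, 0.49, 3.1, 0], [4.41, 0.49, 3.1, 0]]
  grip: 60
  squeeze: 40

```text
t: 23.88
eef_pos: [0.4934, 0.1133, 0.1028]
ee_rot: [-3.14, 0.001, -1.569]
force: [0.3, 0.8, 0.3]
width: 0.06
gripper_force: 0.0
```

```bash
python3 - <<'E'
from h import *
go(.4925,.1124,.004,-89.5)
# wrist view between the fingers: handle mask
E
```

```text
row [0.02, 0.02, 1.65] -0.08 rows>= 2 tilt [-0.1   0.04]
```

jog_arm:
  deltas:
    - [[0.02, 0.02, 0.8, 0], [0.02, 0.02, 1.4, 0], [0.02, 0.02, 1.6, 0], [0.02, 0.02, 1.6, 0]]

```text
t: 24.38
eef_pos: [0.4917, 0.1124, 0.0061]
ee_rot: [-3.142, -0.0, -1.568]
force: [-0.1, 0.8, 1.4]
width: 0.0601
gripper_force: 0.0
```

jog_arm:
  deltas:
    - [[0, 0, 0, 0], [0, 0, 0, 0], [0, 0, 0, 0], [0, 0, 0, 0], [0, 0, 0, 0]]
  grip: 10

```text
t: 25.0
eef_pos: [0.4912, 0.1117, 0.006]
ee_rot: [-3.141, 0.0, -1.568]
force: [-1.4, 0.0, 4.3]
width: 0.0206
gripper_force: 39.9
```

jog_arm:
  deltas:
    - [[0, 0, -0.5, 0], [0, 0, -1.4, 0], [0, 0, -2.4, 0], [0, 0, -2.5, 0], [0, 0, -2.5, 0]]

```text
t: 25.62
eef_pos: [0.491, 0.1118, 0.1558]
ee_rot: [-3.141, 0.001, -1.569]
force: [0.4, 0.2, -1.6]
width: 0.0206
gripper_force: 39.9
```

```bash
python3 - <<'E'
from h import *
go(.625,.311,.155,-180)
E
```

```text
row [-3.31, -2.24, 0.02] 18.02 rows>= 9 tilt [0.02 0.06]
```

jog_arm:
  deltas:
    - [[-3.31, -2.24, 0, 18], [-3.31, -2.24, 0, 18], [-3.31, -2.24, 0, 18], [-3.31, -2.24, 0, 18], [-3.31, -2.24, 0, 18], [-3.31, -2.24, 0, 18], [-3.31, -2.24, 0, 18], [-3.31, -2.24, 0, 18]]

```text
t: 26.62
eef_pos: [0.624, 0.31, 0.1523]
ee_rot: [-3.139, -0.004, -3.075]
force: [0.2, -0.4, -1.0]
width: 0.0206
gripper_force: 39.9
```

jog_arm:
  deltas:
    - [[0, 0, 0, 0], [0, 0, 0, 0]]

```text
t: 26.88
eef_pos: [0.6246, 0.3104, 0.1542]
ee_rot: [-3.14, -0.002, -3.064]
force: [0.0, 0.5, -1.5]
width: 0.0203
gripper_force: 39.9
```

```bash
python3 - <<'E'
from h import *
go(.625,.311,.032,-180)
f=cam('wrist','w8.png')
a=cv2.imread('pics/w8.png')
for q in [(.575,.230,.041),(.575,.284,.041),(.575,.338,.041)]:
    p=proj(f,q)[0]; print(p); cv2.circle(a,tuple(int(round(v)) for v in p),2,(255,0,255),-1)
cv2.imwrite('pics/w8c.png',cv2.resize(a,(768,576),interpolation=cv2.INTER_CUBIC))
E
```

```text
row [-0.01, 0.01, 2.04] 0.89 rows>= 2 tilt [-0.08 -0.11]
[170.01066429 124.93365697]
[234.27485837 129.97763598]
[298.08406752 134.98590406]
```

View pics/w8c.png

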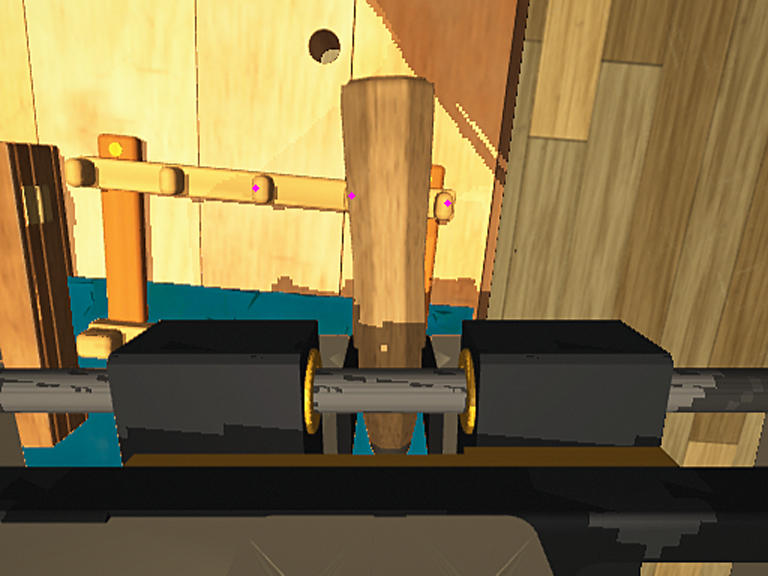

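The dots agree with the dividers (a near-divider at (262,185) and the end one at (445,205)), so the rack centre is at y ≈ 0.230. The gouge hangs over the leftmost place.

jog_arm:
  deltas:
    - [[0, 0.02, 0.5, 0.9], [0, 0.02, 1.2, 0.9], [0, 0.02, 1.7, 0.9], [0, 0.02, 1.95, 0.9], [0, 0.02, 2.03, 0.9], [0, 0.02, 2.03, 0.9]]

```text
t: 27.68
eef_pos: [0.6255, 0.3122, 0.0347]
ee_rot: [3.141, 0.001, 3.137]
force: [0.0, 0.4, -0.0]
width: 0.0205
gripper_force: 39.9
```

```bash
python3 - <<'E'
from h import *
go(.625,.311,.031,-180)
E
```

```text
row [0.01, -0.02, 0.06] -0.05 rows>= 1 tilt [0.03 0.05]
```

jog_arm:
  deltas:
    - [[0, -0.02, 0.06, 0], [0, -0.02, 0.06, 0], [0, -0.02, 0.06, 0]]

```text
t: 28.05
eef_pos: [0.6252, 0.3108, 0.0309]
ee_rot: [3.141, 0.001, 3.136]
force: [0.7, 0.2, -1.1]
width: 0.0209
gripper_force: 39.9
```

jog_arm:
  deltas:
    - [[0, 0, 0, 0], [0, 0, 0, 0], [0, 0, 0, 0], [0, 0, -0.5, 0], [0, 0, -1.5, 0], [0, 0, -2.2, 0], [0, 0, -2.2, 0]]
  grip: 34

```text
t: 28.92
eef_pos: [0.627, 0.312, 0.1673]
ee_rot: [3.137, 0.006, 3.137]
force: [0.1, 0.4, -0.5]
width: 0.0344
gripper_force: 0.0
```

```bash
python3 - <<'E'
from h import *
go(.4178,.0733,.13,-86)
E
```

```text
row [3.47, -4.0, 0.58] -18.85 rows>= 9 tilt [-0.1  0.5]
```

jog_arm:
  deltas:
    - [[3.47, -4, 0.3, -18.8], [3.47, -4, 0.3, -18.8], [3.47, -4, 0.3, -18.8], [3.47, -4, 0.3, -18.8], [3.47, -4, 0.3, -18.8], [3.47, -4, 0.5, -18.8], [3.47, -4, 0.5, -18.8], [3.47, -4, 0.5, -18.8]]
  grip: 54

```text
t: 29.92
eef_pos: [0.4149, 0.0713, 0.1319]
ee_rot: [3.141, -0.0, -1.641]
force: [0.8, 0.4, -0.8]
width: 0.0539
gripper_force: 0.0
```

```bash
python3 - <<'E'
from h import *
go(.4178,.0733,.006,-86)
f=cam('top','t5.png')
E
```

```text
row [-0.04, -0.05, 2.1] -1.6 rows>= 3 tilt [ 0.03 -0.01]
```

jog_arm:
  deltas:
    - [[-0.03, -0.04, 0.6, -1.6], [-0.03, -0.04, 1.4, -1.6], [-0.03, -0.04, 1.9, -1.6], [-0.03, -0.04, 2.08, -1.6], [-0.03, -0.04, 2.08, -1.6]]

```text
t: 30.6
eef_pos: [0.4178, 0.0732, 0.0073]
ee_rot: [3.14, -0.001, -1.508]
force: [1.2, 0.2, 1.2]
width: 0.0538
gripper_force: 0.0
```

jog_arm:
  deltas:
    - [[0, 0, 0, 0], [0, 0, 0, 0], [0, 0, 0, 0], [0, 0, 0, 0], [0, 0, 0, 0]]
  grip: 10

```text
t: 31.22
eef_pos: [0.4182, 0.0735, 0.0079]
ee_rot: [-3.141, 0.0, -1.507]
force: [-1.4, 0.6, 7.1]
width: 0.0208
gripper_force: 40.0
```

jog_arm:
  deltas:
    - [[0, 0, -0.5, 0], [0, 0, -1.4, 0], [0, 0, -2.4, 0], [0, 0, -2.5, 0], [0, 0, -2.5, 0]]

```text
t: 31.85
eef_pos: [0.4178, 0.0734, 0.1577]
ee_rot: [-3.141, 0.001, -1.508]
force: [-0.5, -0.6, -0.7]
width: 0.0204
gripper_force: 40.0
```

```bash
python3 - <<'E'
from h import *
go(.625,.257,.155,-180)
E
```

```text
row [-2.83, -3.64, 0.05] 18.73 rows>= 9 tilt [0.01 0.07]
```

jog_arm:
  deltas:
    - [[-2.83, -3.64, 0, 18.7], [-2.83, -3.64, 0, 18.7], [-2.83, -3.64, 0, 18.7], [-2.83, -3.64, 0, 18.7], [-2.83, -3.64, 0, 18.7], [-2.83, -3.64, 0, 18.7], [-2.83, -3.64, 0, 18.7], [-2.83, -3.64, 0, 18.7]]

```text
t: 32.85
eef_pos: [0.6241, 0.2561, 0.154]
ee_rot: [-3.139, -0.005, -3.014]
force: [-0.6, 0.5, -0.3]
width: 0.0207
gripper_force: 40.0
```

```bash
python3 - <<'E'
from h import *
go(.625,.257,.04,-180)
E
```

```text
row [-0.03, 0.02, 1.9] 1.47 rows>= 2 tilt [-0.14 -0.26]
```

jog_arm:
  deltas:
    - [[0, 0.01, 0.4, 1.47], [0, 0.01, 1.1, 1.47], [0, 0.01, 1.6, 1.47], [0, 0.01, 1.85, 1.47], [0, 0.01, 1.9, 1.47], [0, 0.01, 1.9, 1.47]]

```text
t: 33.6
eef_pos: [0.6255, 0.2575, 0.0439]
ee_rot: [3.142, 0.001, -3.135]
force: [-0.4, 0.3, -0.2]
width: 0.0209
gripper_force: 40.0
```

```bash
python3 - <<'E'
from h import *
go(.625,.257,.032,-180)
E
```

```text
row [0.01, -0.01, 0.2] 0.07 rows>= 1 tilt [0.   0.03]
```

jog_arm:
  deltas:
    - [[0, -0.01, 0.1, 0], [0, -0.01, 0.2, 0], [0, -0.01, 0.2, 0], [0, -0.01, 0.2, 0]]

```text
t: 34.1
eef_pos: [0.6253, 0.2569, 0.0319]
ee_rot: [3.141, 0.001, -3.136]
force: [1.2, 0.6, 0.9]
width: 0.021
gripper_force: 40.0
```

jog_arm:
  deltas:
    - [[0, 0, 0, 0], [0, 0, 0, 0], [0, 0, 0, 0], [0, 0, -0.5, 0], [0, 0, -1.5, 0], [0, 0, -2.2, 0], [0, 0, -2.2, 0]]
  grip: 33

```text
t: 34.98
eef_pos: [0.6272, 0.2578, 0.1683]
ee_rot: [3.138, 0.007, -3.135]
force: [-0.1, 0.2, -0.9]
width: 0.0333
gripper_force: 0.0
```

```bash
python3 - <<'E'
from h import *
go(.3783,-.2103,.16,-90)
f=cam('top','t6.png');g=cam('scene','s6.png')
a=cv2.imread('pics/t6.png')[125:285,135:375];b=cv2.imread('pics/s6.png')[130:290,120:320]
cv2.imwrite('pics/ts6.png',np.hstack([cv2.resize(a,(400,267),interpolation=cv2.INTER_CUBIC),cv2.resize(b,(334,267),interpolation=cv2.INTER_CUBIC)]))
E
```

```text
row [4.2, -7.78, 0.08] -17.93 rows>= 9 tilt [-0.11  0.47]
```

jog_arm:
  deltas:
    - [[4.2, -7.78, 0, -17.9], [4.2, -7.78, 0, -17.9], [4.2, -7.78, 0, -17.9], [4.2, -7.78, 0, -17.9], [4.2, -7.78, 0, -17.9], [4.2, -7.78, 0, -17.9], [4.2, -7.78, 0, -17.9], [4.2, -7.78, 0, -17.9]]
  grip: 50

```text
t: 36.08
eef_pos: [0.3972, -0.1708, 0.1625]
ee_rot: [3.14, -0.0, -1.683]
force: [1.5, -0.8, -0.1]
width: 0.0497
gripper_force: 0.0
```

```bash
python3 - <<'E'
from h import *
go(.3783,-.2103,.07,-90)
E
```

```text
row [0.69, 0.24, 1.54] -1.29 rows>= 2 tilt [ 0.11 -0.  ]
```

jog_arm:
  deltas:
    - [[0.68, 0.24, 1.0, -1.3], [0.68, 0.24, 1.5, -1.3], [0.68, 0.24, 1.5, -1.3], [0.68, 0.24, 1.5, -1.3]]

```text
t: 36.58
eef_pos: [0.3808, -0.2082, 0.0742]
ee_rot: [3.141, -0.0, -1.575]
force: [0.7, -0.6, -0.8]
width: 0.05
gripper_force: 0.0
```

```bash
python3 - <<'E'
from h import *
import pickle; f=pickle.load(open('w2.pkl','rb'))
for n,u in(('09',[(505,83),(497,235),(490,347)]),('14',[(413,88),(430,233),(441,338)])):
    p=onz(f,np.array(u)*.64,.011); d=p[2]-p[0]; d/=np.linalg.norm(d); m=(p[0]+p[2])/2; print(n,(m-.028*d)[:2],np.degrees(np.arctan2(d[1],d[0])))
go(.3783,-.2103,.006,-90)
E
```

```text
09 [ 0.37764457 -0.21179984] 89.2934404794362
14 [ 0.44323339 -0.21426211] 97.00350527726941
row [0.03, 0.04, 1.14] -0.05 rows>= 2 tilt [ 0.01 -0.02]
```

Both estimates agree.

jog_arm:
  deltas:
    - [[0.03, 0.04, 0.6, 0], [0.03, 0.04, 1.0, 0], [0.03, 0.04, 1.12, 0], [0.03, 0.04, 1.12, 0]]

```text
t: 37.08
eef_pos: [0.3787, -0.2099, 0.0072]
ee_rot: [-3.141, -0.0, -1.574]
force: [0.5, -0.4, 0.6]
width: 0.0499
gripper_force: 0.0
```

jog_arm:
  deltas:
    - [[0, 0, 0, 0], [0, 0, 0, 0], [0, 0, 0, 0], [0, 0, 0, 0], [0, 0, 0, 0]]
  grip: 10

```text
t: 37.7
eef_pos: [0.3777, -0.2101, 0.0067]
ee_rot: [-3.142, -0.0, -1.576]
force: [-1.4, 1.1, 5.9]
width: 0.0204
gripper_force: 40.0
```

jog_arm:
  deltas:
    - [[0, 0, -0.5, 0], [0, 0, -1.4, 0], [0, 0, -2.4, 0], [0, 0, -2.7, 0], [0, 0, -2.7, 0]]

```text
t: 38.33
eef_pos: [0.3785, -0.2102, 0.1697]
ee_rot: [-3.138, -0.0, -1.576]
force: [-0.9, 0.2, -2.5]
width: 0.0206
gripper_force: 40.0
```

```bash
python3 - <<'E'
from h import *
go(.625,.203,.165,-180)
E
```

```text
row [-6.91, -4.08, 0.09] 17.94 rows>= 9 tilt [-0.17  0.15]
```

jog_arm:
  deltas:
    - [[-6.9, -4.08, 0, 17.9], [-6.9, -4.08, 0, 17.9], [-6.9, -4.08, 0, 17.9], [-6.9, -4.08, 0, 17.9], [-6.9, -4.08, 0, 17.9], [-6.9, -4.08, 0, 17.9], [-6.9, -4.08, 0, 17.9], [-6.9, -4.08, 0, 17.9]]

```text
t: 39.33
eef_pos: [0.6229, 0.2017, 0.1657]
ee_rot: [-3.14, -0.003, -3.016]
force: [1.2, -1.3, 0.3]
width: 0.0206
gripper_force: 40.0
```

```bash
python3 - <<'E'
from h import *
go(.625,.203,.10,-180)
E
```

```text
row [-0.04, 0.02, 1.1] 1.44 rows>= 2 tilt [-0.08 -0.18]
```

jog_arm:
  deltas:
    - [[-0.02, 0.01, 0.4, 1.44], [-0.02, 0.01, 1.1, 1.44], [-0.02, 0.01, 1.6, 1.44], [-0.02, 0.01, 1.9, 1.44], [-0.02, 0.01, 2.1, 1.44], [-0.02, 0.01, 2.1, 1.44]]

```text
t: 40.08
eef_pos: [0.6238, 0.2007, 0.0416]
ee_rot: [-3.141, -0.001, -3.136]
force: [2.1, -0.4, 0.2]
width: 0.0205
gripper_force: 40.0
```

```bash
python3 - <<'E'
from h import *
go(.625,.203,.031,-180)
E
```

```text
row [-0.02, 0.04, 0.18] 0.07 rows>= 1 tilt [-0.04 -0.06]
```

jog_arm:
  deltas:
    - [[-0.01, 0.03, 0.1, 0], [-0.01, 0.03, 0.18, 0], [-0.01, 0.03, 0.18, 0], [-0.01, 0.03, 0.18, 0]]

```text
t: 40.58
eef_pos: [0.6248, 0.2028, 0.0319]
ee_rot: [3.141, 0.0, -3.136]
force: [0.8, 0.2, 0.1]
width: 0.0205
gripper_force: 40.0
```

jog_arm:
  deltas:
    - [[0, 0, 0, 0], [0, 0, 0, 0], [0, 0, 0, 0], [0, 0, -0.5, 0], [0, 0, -1.5, 0], [0, 0, -2.2, 0], [0, 0, -2.2, 0]]
  grip: 33

```text
t: 41.45
eef_pos: [0.6268, 0.2038, 0.1683]
ee_rot: [3.138, 0.007, -3.135]
force: [-0.8, -0.5, -0.3]
width: 0.033
gripper_force: 0.0
```

```bash
python3 - <<'E'
from h import *
go(.426,-.2143,.16,-83)
E
```

```text
row [3.39, -6.95, 0.09] -19.33 rows>= 10 tilt [-0.18  0.47]
```

jog_arm:
  deltas:
    - [[3.39, -6.95, 0, -19.3], [3.39, -6.95, 0, -19.3], [3.39, -6.95, 0, -19.3], [3.39, -6.95, 0, -19.3], [3.39, -6.95, 0, -19.3], [3.39, -6.95, 0, -19.3], [3.39, -6.95, 0, -19.3], [3.39, -6.95, 0, -19.3]]
  grip: 72

```text
t: 42.45
eef_pos: [0.4221, -0.217, 0.1631]
ee_rot: [3.141, 0.0, -1.675]
force: [-0.4, -1.0, -0.5]
width: 0.0721
gripper_force: 0.0
```

```bash
python3 - <<'E'
from h import *
go(.426,-.2143,.08,-83)
E
```

```text
row [-0.05, -0.06, 1.39] -2.59 rows>= 2 tilt [0.03 0.01]
```

jog_arm:
  deltas:
    - [[-0.05, -0.06, 0.5, -2.6], [-0.05, -0.06, 1.2, -2.6], [-0.05, -0.06, 1.6, -2.6], [-0.05, -0.06, 1.6, -2.6]]

```text
t: 42.95
eef_pos: [0.4257, -0.2127, 0.0656]
ee_rot: [3.137, 0.001, -1.454]
force: [0.6, -0.1, 1.4]
width: 0.0723
gripper_force: 0.0
```

```bash
python3 - <<'E'
from h import *
go(.426,-.2143,.006,-83)
E
```

```text
row [0.03, -0.01, 0.99] -0.06 rows>= 1 tilt [0.28 0.06]
```

jog_arm:
  deltas:
    - [[0.03, -0.01, 0.5, 0], [0.03, -0.01, 0.85, 0], [0.03, -0.01, 0.97, 0], [0.03, -0.01, 0.97, 0]]

```text
t: 43.45
eef_pos: [0.4288, -0.2146, 0.0099]
ee_rot: [-3.141, -0.0, -1.453]
force: [0.1, 0.6, -0.7]
width: 0.0721
gripper_force: 0.0
```

jog_arm:
  deltas:
    - [[0, 0, 0, 0], [0, 0, 0, 0], [0, 0, 0, 0], [0, 0, 0, 0], [0, 0, 0, 0], [0, 0, 0, 0]]
  grip: 10

```text
t: 44.2
eef_pos: [0.4285, -0.2146, 0.0094]
ee_rot: [-3.141, -0.0, -1.453]
force: [1.2, -0.0, 0.9]
width: 0.0206
gripper_force: 40.0
```

jog_arm:
  deltas:
    - [[0, 0, -0.5, 0], [0, 0, -1.4, 0], [0, 0, -2.4, 0], [0, 0, -2.7, 0], [0, 0, -2.7, 0]]

```text
t: 44.82
eef_pos: [0.429, -0.2146, 0.1726]
ee_rot: [-3.139, -0.0, -1.453]
force: [-0.2, 1.0, -2.5]
width: 0.0204
gripper_force: 40.0
```

```bash
python3 - <<'E'
from h import *
go(.625,.149,.165,-180)
E
```

```text
row [-5.64, -3.95, 0.14] 19.35 rows>= 10 tilt [-0.15  0.13]
```

jog_arm:
  deltas:
    - [[-5.64, -3.95, 0.1, 19.3], [-5.64, -3.95, 0.1, 19.3], [-5.64, -3.95, 0.1, 19.3], [-5.64, -3.95, 0.1, 19.3], [-5.64, -3.95, 0.1, 19.3], [-5.64, -3.95, 0.1, 19.3], [-5.64, -3.95, 0.1, 19.3], [-5.64, -3.95, 0.1, 19.3]]

```text
t: 45.82
eef_pos: [0.6243, 0.1522, 0.1616]
ee_rot: [-3.141, -0.004, -2.907]
force: [-1.9, -0.9, -0.9]
width: 0.0202
gripper_force: 40.0
```

```bash
python3 - <<'E'
from h import *
go(.625,.149,.10,-180)
E
```

```text
row [-0.0, -0.05, 1.03] 2.69 rows>= 2 tilt [-0.08 -0.23]
```

jog_arm:
  deltas:
    - [[0, -0.05, 0.2, 2.69], [0, -0.05, 0.8, 2.69], [0, -0.05, 1.4, 2.69], [0, -0.05, 1.8, 2.69], [0, -0.05, 1.95, 2.69], [0, -0.05, 1.95, 2.69]]

```text
t: 46.58
eef_pos: [0.6241, 0.1459, 0.047]
ee_rot: [-3.14, -0.002, -3.139]
force: [0.8, -0.1, -0.8]
width: 0.0209
gripper_force: 40.0
```

```bash
python3 - <<'E'
from h import *
go(.625,.149,.033,-180)
E
```

```text
row [-0.02, 0.05, 0.23] 0.03 rows>= 1 tilt [-0.07 -0.13]
```

jog_arm:
  deltas:
    - [[-0.01, 0.04, 0.1, 0], [-0.01, 0.04, 0.22, 0], [-0.01, 0.04, 0.22, 0], [-0.01, 0.04, 0.22, 0]]

```text
t: 47.08
eef_pos: [0.6256, 0.1489, 0.0355]
ee_rot: [3.141, 0.001, -3.139]
force: [1.1, 0.7, 0.8]
width: 0.0205
gripper_force: 40.0
```

jog_arm:
  deltas:
    - [[0, 0, 0, 0], [0, 0, 0, 0], [0, 0, 0, 0], [0, 0, -0.5, 0], [0, 0, -1.5, 0], [0, 0, -2.5, 0], [5, 0, -2.5, 0], [5, 0, -2.5, 0]]
  grip: 33

```text
t: 48.08
eef_pos: [0.4993, 0.1484, 0.1855]
ee_rot: [3.141, 0.001, -3.14]
force: [-1.4, 2.2, 1.2]
width: 0.0329
gripper_force: 0.0
```

```bash
python3 - <<'E'
from h import *
go(.47,.19,.29,-180)
E
```

```text
row [0.49, 0.7, -1.74] 0.02 rows>= 2 tilt [0.06 0.04]
```

jog_arm:
  deltas:
    - [[0.8, 1.0, -1.7, -17], [0.8, 1.0, -1.7, -17], [0.8, 1.0, -1.7, -17], [0.8, 1.0, -1.7, -17], [0.8, 1.0, -1.7, -17], [0.8, 1.0, -1.7, -17], [0.8, 1.0, -1.7, -17], [0.8, 1.0, -1.7, -17]]

```text
t: 49.08
eef_pos: [0.452, 0.2081, 0.2872]
ee_rot: [3.141, 0.0, -1.649]
force: [-0.4, -0.1, -0.3]
width: 0.033
gripper_force: 0.0
```

```bash
python3 - <<'E'
from h import *
go(.45,.215,.29,0)
E
```

```text
row [-0.11, 0.04, -0.05] -18.9 rows>= 9 tilt [0.01 0.01]
```

jog_arm:
  deltas:
    - [[0, 0, 0, -18.9], [0, 0, 0, -18.9], [0, 0, 0, -18.9], [0, 0, 0, -18.9], [0, 0, 0, -18.9], [0, 0, 0, -18.9], [0, 0, 0, -18.9], [0, 0, 0, -18.9]]

```text
t: 50.08
eef_pos: [0.452, 0.2081, 0.2872]
ee_rot: [-3.142, 0.0, -0.149]
force: [-0.1, -0.4, 0.6]
width: 0.0329
gripper_force: 0.0
```

jog_arm:
  deltas:
    - [[0, 0, 0, -1.0], [0, 0, 0, -1.0]]

```text
t: 50.32
eef_pos: [0.452, 0.2081, 0.2872]
ee_rot: [-3.142, 0.0, -0.069]
force: [-0.4, -0.4, 0.1]
width: 0.0332
gripper_force: 0.0
```

```bash
python3 - <<'E'
from h import *
cam('top','t9.png');cam('scene','s9.png');cam('wrist','w9.png')
w=cv2.imread('pics/w9.png')[:250]; w=cv2.resize(w,(640,312))
a=cv2.imread('pics/t9.png')[125:285,135:375];b=cv2.imread('pics/s9.png')[130:310,120:395]
lo=np.hstack([cv2.resize(a,(400,267),interpolation=cv2.INTER_CUBIC),cv2.resize(b,(400,267),interpolation=cv2.INTER_CUBIC)])
c=np.zeros((580,800,3),np.uint8); c[:312,:640]=w; c[313:]=lo; cv2.imwrite('pics/fin.png',c)
E
```

```text
(no output)
```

View pics/fin.png

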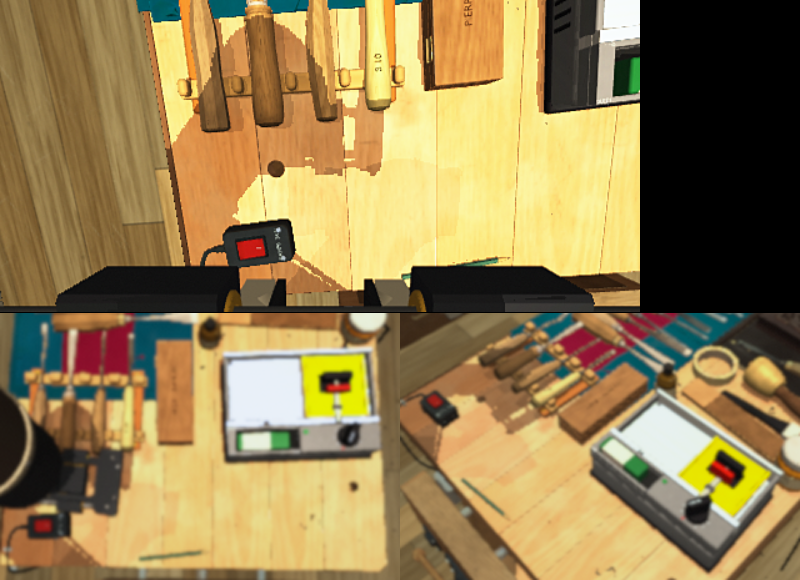

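The final view shows the four gouges in separate places with their edges pointing away (handles at columns 210, 265, 322 and 378). The lid is shut, the cover is over the disc, the bar is in the trough, the dial is at its dot and the bottle is standing.

```bash
python3 -c "
from h import *
print(arm.job_done())"
```

```text
the job is handed in; nothing more can be done
None
```

I handed the job in at about 50 s. The last pictures show the dial off, the bar in the trough, the cover latched over the disc, the stone box lid shut, all four gouges in the rack with their edges away, and the oil bottle still standing.

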